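Feel the pad gap of a brake caliper with the right feeler gauge

ROBOT

A 7-joint arm with a two-finger parallel gripper is mounted at the origin on the work surface. World frame = base frame: x ahead of the robot, y to its left, z up, the work surface at z = 0. Lengths are in m, angles in rad, forces in N, time in s.
With the tool pointing down it reaches from about 0.425 to 0.875 m from the base axis. Payload 8.4 kg.
Tool frame: the origin (TCP) lies midway between the tips of the shut fingers; the grasp point (between the pads) lies 19 mm behind it; z points along the fingers, y is the direction in which the jaws open and shut (so a half turn about z gives the same grasp; the last joint's range is limited). The gripper opens to 87 mm and grips with 3 to 60 N. Pads are 19 mm wide; open, the fingers measure 117 mm over their backs; the gripper's body (75 mm by 190 mm) begins 51 mm behind the grasp point.
Start: joints at [-1.223, 0.333, 0.04, 1.465, -0.013, 1.343, -0.059], TCP at [0.281, 0.586, 0.223] pointing down, gripper open.
Joint ranges: [-2.58, 2.58], [-0.38, 2.09], [-1.3, 1.39], [0.25, 2.4], [-1.5, 4.64], [0.08, 2.09], [-2.65, 2.65]. Speed limits (rad/s): [2.22, 2.22, 2.79, 2.79, 3.14, 3.14, 3.14].

INTERFACE

Orientations are given as a unit quaternion [w, x, y, z].
In Python, from plant import manip, cams gives the robot as it stands. Calls block until the motion is done:
- manip.move_ptp(position, orientation): joint-space move of the TCP to a pose.
- manip.move_straight(position, vel=0.15, attitude=None): straight line of the TCP; attitude=None keeps the orientation; vel is the mean speed in m/s.
- manip.move_joints(angles): joint-space move.
- manip.gripper_to(opening, effort=None): finger opening in m; effort is the grip in N (None keeps the last); returns when the fingers have stopped.
- manip.wait(seconds).
- manip.inverse_kinematics(position, orientation): joint angles nearest the present ones, or None.
- manip.observe(): the state.
- cams.capture(name): name is "scene" or "top" or "wrist"; returns a dict with "img" (400x640x3 uint8, blue, green, red), "depth" (400x640 float32, m along the optical axis (not along the pixel's ray), 0 where there is no reading), "intrinsics" (3x3 intrinsics, pixels), "T" (4x4, takes a point from camera to world coordinates). Camera axes: x right, y down, z forward; pixel columns grow to the right and rows downward; lengths in m; the calibration is good to about 2 mm. A picture is of the moment at which its call begins.
A pose or a line that the arm cannot do raises manip.IKError and nothing moves.
- manip.hand_in(): hands the job in, once; it reports no verdict.
The state is a dict: "time_s": time; "joint_positions": joint angles; "joint_velocities": joint speeds; "tau": joint torques, N m; "eef_pos": TCP position; "tool_rot": TCP orientation; "force": force on the tool from outside, world axes, zero at the start; "wrist_torque": the same for the moment, N m; "opening": finger opening in m.
Only numpy, scipy, OpenCV 4.12 (cv2) and the standard library are available. Lean on these libraries where they do the work, as an engineer would, in place of code of your own. Each camera call takes 0.05 s, during which the arm holds its last target.

TASK

Three feeler gauges with 3, 6 and 9 mm blades hang in random order in the rack: draw out the 6 mm one (the middle thickness) and leave the other two hanging. Slide its blade straight down between the two brown brake pads of the caliper until it drags snugly on both pads and the red band on the blade is level with the pads' top edges. Finish while still holding the gauge still and upright at that depth; leave the hammer, bearing and spanner alone.

Things in the scene. Friction and masses are not known exactly. Their poses are not given: they have to be found in the camera images.
- gauge_mid: the one to use, middle of 3 like gauges: orange handle 36 x 16 x 55 mm (x, y, z), gripped on its flat faces 16 mm apart along y; steel blade 6 mm thick (y), 20 wide (x), 60 long below it; the same 6 x 20 steel shows as a 6 mm stub on top. 3 mm red band 28 mm above the tip. Origin: handle centre, 87.5 mm above the tip; z up. 0.12 kg. Hangs upright in the rack, handle ends on its rails, handle centre 112.5 mm above the bench
- gauge_mid_tip (a point): the middle of the 6 mm gauge's blade tip
- gauge_thin: thinnest of 3 like gauges: orange handle 36 x 16 x 55 mm (x, y, z), gripped on its flat faces 16 mm apart along y; steel blade 3 mm thick (y), 20 wide (x), 60 long below it; the same 3 x 20 steel shows as a 6 mm stub on top. 3 mm red band 28 mm above the tip. Origin: handle centre, 87.5 mm above the tip; z up. 0.12 kg. Hangs upright in the rack, handle ends on its rails, handle centre 112.5 mm above the bench
- gauge_thick: thickest of 3 like gauges: orange handle 36 x 16 x 55 mm (x, y, z), gripped on its flat faces 16 mm apart along y; steel blade 9 mm thick (y), 20 wide (x), 60 long below it; the same 9 x 20 steel shows as a 6 mm stub on top. 3 mm red band 28 mm above the tip. Origin: handle centre, 87.5 mm above the tip; z up. 0.12 kg. Hangs upright in the rack, handle ends on its rails, handle centre 112.5 mm above the bench
- rack: gauge rack, 90 x 220 mm, fixed: two aluminium rails along its y, tops 85 mm above the bench, 23 mm apart, blades hanging between them. Places at y = -65, 0, +65 mm, the gauges' axes parallel to the rack's; 3 mm high stops on the rails 2.5 mm beside each handle. Gauges come out straight up. Origin: centre of the underside
- stand: grey caliper stand, 110 x 170 mm (x, y), 44 mm high, fixed. On its two guide rods the green caliper, which carries both pads, slides freely along y (12 mm either way, 0.3 N friction) and so centres itself on a blade. Origin: centre of the underside; z up
- fixed_pad: brown brake pad fixed in the green caliper, 50 mm wide (x), 55 tall, top edge 100 mm above the bench. Origin: on its working face, mid-width, at top-edge height; +y points out of the face across the gap, z up. Gap 4.5 mm, open below; the top 9 mm of both pads are bevelled to a mouth 12.5 mm wide at the top edges. The green walls behind are 3 mm lower
- sprung_pad: the opposite brown pad, sprung towards the fixed pad with 5.4 N plus 1.2 N per mm; it backs away up to 7 mm (the 6 mm blade moves it 1.5 mm). Origin: on its working face plane, mid-width, at top-edge height, so the mouth's middle is half-way between the two pads' origins; axes parallel to the fixed pad's
- hammer: hammer lying on the bench beyond the work, 260 mm long, 26 mm high, along its x; origin near its middle; leave alone
- bearing: steel bearing ring, 52 mm across, 16 mm high, lying on the bench; leave alone
- spanner: spanner lying between rack and caliper, 180 mm long along its x, 8 mm high; origin near its middle; leave alone
There are look-alikes about, which are no part of the job. What is shaped like the gauge_mid but green or turquoise is not meant.

How it is judged:
By the outcome, as a careful person would: the job done as asked, in the order asked, and still so for the second after the job is handed in, while the arm keeps its last pose, push and grip.
It also fails if it takes over 38 s, if anything falls off the work surface, if the arm or the gripper's body presses on something with over 40 N, if the wrist force passes 120 N, or if a joint passes its speed limit or range.

## Working session

There is one attempt and no reset: what is moved stays moved. The work goes in short steps, each a Python script; the robot and the scene stay as the last script left them, time stands still between calls to the robot, and variables do not carry over. Pictures are saved under pics/ and viewed, and the job is handed in when it is done.

```bash
ls; mkdir -p pics
python3 - <<'E'
from plant import manip,cams
import cv2,numpy as np,pickle
for n in ["scene","top","wrist"]:
    c=cams.capture(n); cv2.imwrite(f"pics/{n}0.png",c["img"]); pickle.dump(c,open(f"{n}0.pkl","wb"))
    print(n,c["intrinsics"].tolist(),c["T"].round(4).tolist())
o=manip.observe(); print(o["time_s"],o["eef_pos"],o["tool_rot"],o["force"],o["opening"])
E
```

```text
pics
scene [[381.214862857038, 0.0, 316.5611437720163], [0.0, 381.214862857038, 193.81149143585952], [0.0, 0.0, 1.0]] [[-0.77, 0.5174, -0.3732, 0.9031], [0.6378, 0.6398, -0.4288, 0.3219], [0.0169, -0.5682, -0.8227, 0.821], [0.0, 0.0, 0.0, 1.0]]
top [[433.46733676843047, 0.0, 310.98926694777236], [0.0, 433.46733676843047, 197.36360999996808], [0.0, 0.0, 1.0]] [[-0.005, -0.9907, 0.1358, 0.4426], [-0.9999, 0.0031, -0.0143, -0.0401], [0.0138, -0.1358, -0.9906, 1.0214], [0.0, 0.0, 0.0, 1.0]]
wrist [[327.1035369689774, 0.0, 316.6540301812604], [0.0, 327.1035369689774, 202.50072766516135], [0.0, 0.0, 1.0]] [[0.432, 0.8673, 0.2475, 0.2126], [0.9019, -0.4145, -0.1215, 0.6178], [-0.0027, 0.2757, -0.9612, 0.3846], [0.0, 0.0, 0.0, 1.0]]
0.15 [0.28075724 0.58584475 0.22186498] [-8.84259786e-05  2.21586770e-01  9.75140456e-01 -6.22082603e-04] [ 0.33729518 -0.35054307  0.46091704] 0.0872259388188996
```

View pics/scene0.png

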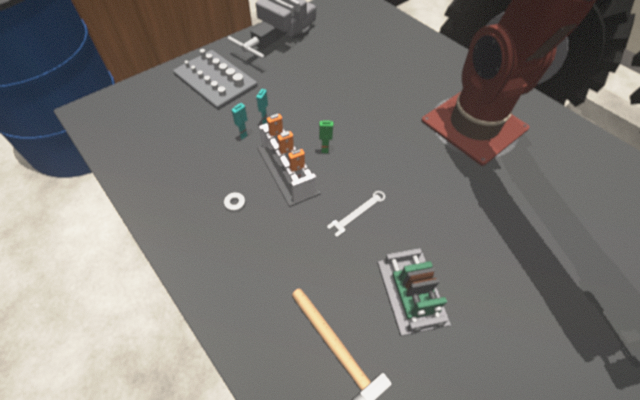

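View pics/top0.png

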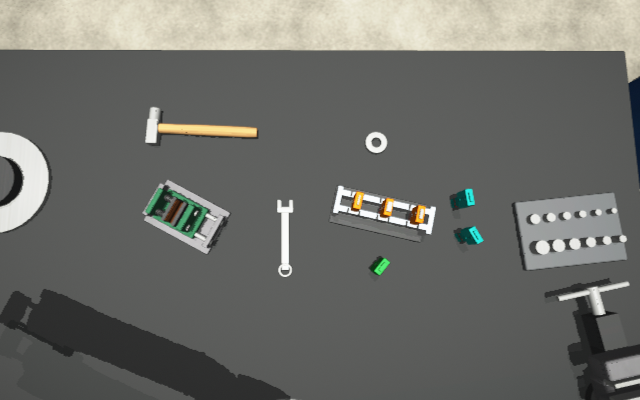

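View pics/wrist0.png

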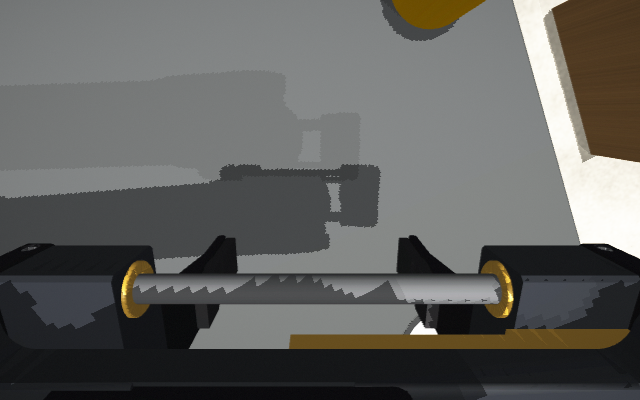

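The overview shows the rack with three orange handles at top-image (358,201), (388,207) and (419,214), and the caliper near (185,215). The turquoise and green ones are decoys. Next I'll crop closer.

```bash
cat > h.py <<'E'
import numpy as np,pickle
def proj(c,P):
    T=np.linalg.inv(c["T"]);p=T[:3,:3]@np.asarray(P,float)+T[:3,3];q=c["intrinsics"]@p;return q[:2]/q[2]
def atz(c,u,v,z):
    r=c["T"][:3,:3]@np.linalg.solve(c["intrinsics"],[u,v,1.]);o=c["T"][:3,3];return o+r*(z-o[2])/r[2]
def dep(c,u,v):
    d=c["depth"][int(round(v)),int(round(u))];p=np.linalg.solve(c["intrinsics"],[u,v,1.])*d;return c["T"][:3,:3]@p+c["T"][:3,3]
E
python3 - <<'E'
from h import *;import cv2
c=pickle.load(open("top0.pkl","rb"))
def crop(x,y,w,h,s,n):cv2.imwrite(n,cv2.resize(c["img"][y:y+h,x:x+w],None,fx=s,fy=s,interpolation=cv2.INTER_CUBIC))
crop(320,170,130,80,6,"pics/rk.png");crop(135,170,100,90,6,"pics/ca.png")
for u,v in [(358,201),(388,207),(419,214),(337,205),(175,212),(190,218)]:print(u,v,dep(c,u,v).round(4), atz(c,u,v,.14).round(4))
E
```

```text
358 201 [ 0.5545 -0.1483  0.148 ] [ 0.5556 -0.1493  0.14  ]
388 207 [ 0.542  -0.2091  0.1482] [ 0.543  -0.2107  0.14  ]
419 214 [ 0.5278 -0.2726  0.1451] [ 0.5283 -0.274   0.14  ]
337 205 [ 0.5539 -0.1101  0.0853] [ 0.5474 -0.106   0.14  ]
175 212 [0.5391 0.2381 0.0929] [0.5342 0.224  0.14  ]
190 218 [0.5275 0.2099 0.077 ] [0.5218 0.1932 0.14  ]
```

View pics/rk.png

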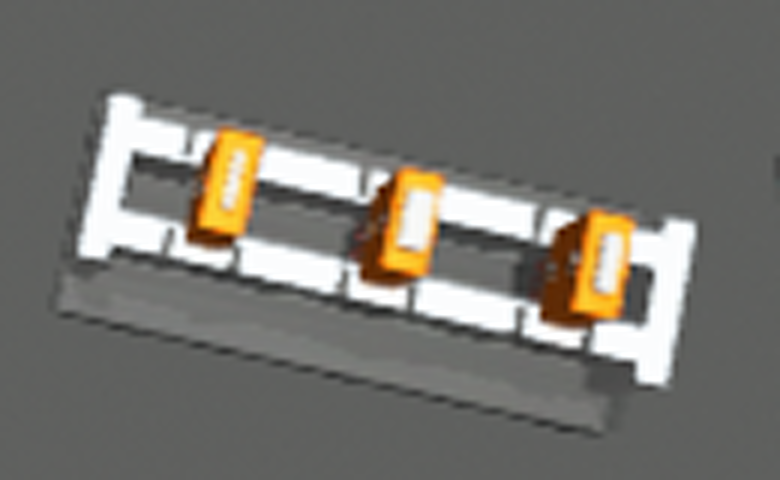

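View pics/ca.png

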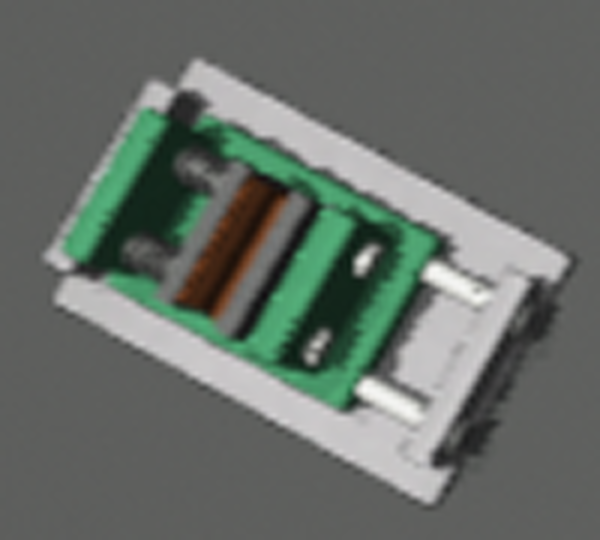

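```bash
cat >> h.py <<'E'
def q(t): # tool down, tool y = (-sin t, cos t)
    p=np.pi/2+t/2; return [0,np.cos(p),np.sin(p),0]
E
python3 - <<'E'
from h import *;import cv2
from scipy.spatial.transform import Rotation as R
from plant import manip,cams
w=pickle.load(open("wrist0.pkl","rb"))
o=manip.observe();k=o["tool_rot"];Rt=R.from_quat([k[1],k[2],k[3],k[0]]).as_matrix()
X=np.eye(4);X[:3,:3]=Rt.T@w["T"][:3,:3];X[:3,3]=Rt.T@(w["T"][:3,3]-o["eef_pos"])
np.save("X.npy",X);print(X.round(3))
# aim: look at rack centre
t=-np.arctan2(.5545-.5278,.1483+.2726-.2966) if 0 else -np.arctan2(.0267,.1243)
print(t)
Rn=R.from_quat([*q(t)[1:],0]).as_matrix()
f=Rn@X[:3,2]; cam=np.array([.541,-.21,.146])-f*0.26
tcp=cam-Rn@X[:3,3];print(cam,tcp,manip.inverse_kinematics(tcp,q(t)))
E
```

```text
[[ 0.    -0.961 -0.276  0.075]
 [ 1.     0.001 -0.001 -0.001]
 [ 0.001 -0.276  0.961 -0.163]
 [ 0.     0.     0.     1.   ]]
-0.21158775717850303
[ 0.47101231 -0.19460218  0.39592925] [ 0.54472209 -0.20956411  0.23322189] [-0.58123403  0.30713471  1.07813012  1.65575234 -0.27679955  1.34553437
  1.89924138]
```

Run:
```python
from h import *
from plant import manip
for t in (-.2116,-.2116+np.pi,-.2116-np.pi):
  print(t,manip.inverse_kinematics([.545,-.21,.233],q(t)))
for t in (-.535,-.535+np.pi):
  print(t,manip.inverse_kinematics([.535,.23,.24],q(t)))
```

```text
-0.2116 [-0.57962154  0.30862325  1.07786408  1.65506953 -0.2780961   1.34547153
  1.90069543]
2.9299926535897933 [-0.58308303  0.31069172  1.08332915  1.65517473 -0.2807546   1.34597866
 -1.23853197]
-3.353192653589793 [-0.58308303  0.31069172  1.08332915  1.65517473 -0.2807546   1.34597866
 -1.23853197]
-0.535 [-0.74517672  0.18685137  0.30389047  1.62357511 -0.05713403  1.33990701
  0.60262078]
2.606592653589793 [-1.44337155  0.36352795  1.225664    1.65130141 -0.34815054  1.37446626
 -2.27490437]
```

Run:
```python
from h import *;import cv2
from plant import manip,cams
manip.gripper_to(.05)
manip.move_joints([.37,.18,0,1.62,0,1.3416,1.73])
print(manip.inverse_kinematics([.545,-.21,.233],q(-.2116)))
manip.move_ptp([.545,-.21,.233],q(-.2116))
o=manip.observe();print(o["time_s"],o["eef_pos"],o["opening"],o["joint_positions"])
c=cams.capture("wrist");pickle.dump(c,open("w1.pkl","wb"));cv2.imwrite("pics/w1.png",c["img"])
c=cams.capture("top");pickle.dump(c,open("t1.pkl","wb"))
```

```text
[ 0.3180098   0.19660338 -0.03060366  1.61487088  0.00615446  1.33021248
  1.64572522]
4.4083 [ 0.54600785 -0.20722634  0.23256056] 0.05010357438026716 [ 0.31538721  0.19734457 -0.0328912   1.6148794   0.00587077  1.33014187
  1.64545781]
```

View pics/w1.png

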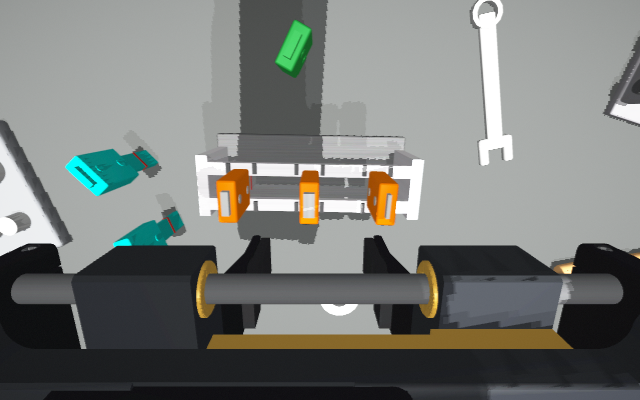

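Run:
```python
from h import *;import cv2
c=pickle.load(open("w1.pkl","rb"))
cv2.imwrite("pics/w1z.png",cv2.resize(c["img"][150:240,190:430],None,fx=3.3,fy=3.3,interpolation=cv2.INTER_CUBIC))
z=[cv2.resize(c["img"][185:228,x:x+33],None,fx=8,fy=8,interpolation=cv2.INTER_CUBIC) for x in (213,294,366)]
cv2.imwrite("pics/w1s.png",np.hstack(z))
from plant import manip
manip.wait(.1);o=manip.observe();print(o["time_s"],o["eef_pos"])
```

```text
4.6083 [ 0.54474653 -0.21076529  0.2331501 ]
```

View pics/w1z.png

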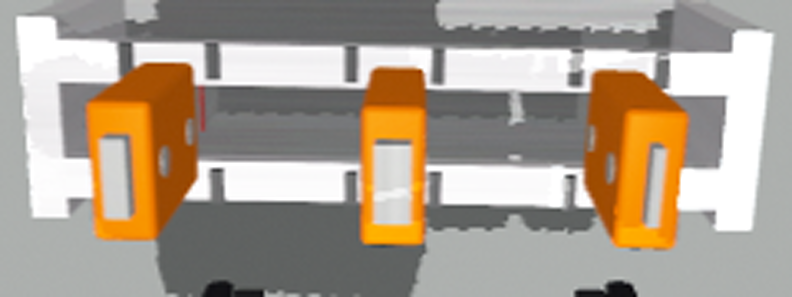

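View pics/w1s.png

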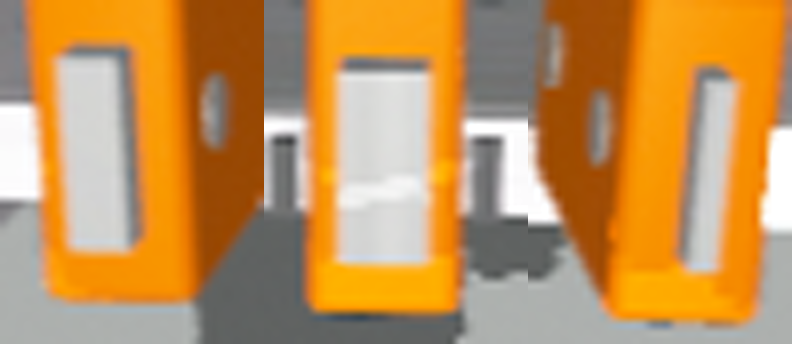

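The wrist view shows the left gauge (stub ≈7/16 of the handle's width) is the 6 mm one. The middle one is 9 mm and the right one 3 mm. I'll measure the handle-top corners and rack points.

Run:
```python
from h import *;import cv2
c=pickle.load(open("w1.pkl","rb"))
print(c["T"].round(4).tolist()[0][3])
# handle top faces (crop coords /3.3)
F={"L":[(89,103),(156,104),(153,239),(96,238)],"M":[(362,108),(425,108),(423,243),(362,243)],"R":[(627,111),(686,112),(675,244),(619,247)]}
C={}
for k,v in F.items():
    P=np.array([atz(c,190+a/3.3,150+b/3.3,.140) for a,b in v]);C[k]=P.mean(0)
    e=[np.linalg.norm(P[i]-P[(i+1)%4])*1e3 for i in range(4)]
    d=(P[0]+P[1]-P[2]-P[3])[:2]; print(k,C[k].round(4),np.round(e,1),"yaw of long",np.degrees(np.arctan2(d[1],d[0])))
d=C["R"]-C["L"];print(np.linalg.norm(d),"t",-np.arctan2(d[0],d[1]))
# top stubs/handles
for n in ("top0","t1"):
    c=pickle.load(open(n+".pkl","rb"));
    m=cv2.inRange(cv2.cvtColor(c["img"],cv2.COLOR_BGR2HSV),(8,150,60),(25,255,255))
    print(n)
c=pickle.load(open("top0.pkl","rb"))
T={"R":[(219,130),(264,136),(239,238),(197,233)],"M":[(400,168),(443,175),(428,280),(386,273)],"L":[(592,212),(635,216),(618,320),(576,316)]}
for k,v in T.items():
    P=np.array([atz(c,320+a/6-.4,170+b/6-.4,.140) for a,b in v]);C[k]=P.mean(0)
    e=[np.linalg.norm(P[i]-P[(i+1)%4])*1e3 for i in range(4)];print(k,C[k].round(4),np.round(e,1))
d=C["R"]-C["L"];print(np.linalg.norm(d),"t",-np.arctan2(d[0],d[1]))
```

```text
0.4721
L [ 0.5284 -0.2787  0.14  ] [16.2 34.7 14.3 34.5] yaw of long 164.67012251673071
M [ 0.5431 -0.214   0.14  ] [15.2 34.6 15.3 34.6] yaw of long 167.37161054034263
R [ 0.557  -0.1518  0.14  ] [14.3 33.9 14.  34.9] yaw of long 167.64586214032684
0.13006231610040486 t -0.22156859533244522
top0
t1
R [ 0.557  -0.1491  0.14  ] [15.6 36.4 14.4 36.5]
M [ 0.5431 -0.212   0.14  ] [14.9 36.6 14.5 36.6]
L [ 0.5285 -0.277   0.14  ] [14.8 36.4 14.4 36.3]
0.13103998093778052 t -0.21973018397373748
```

Run:
```python
from h import *;import cv2
from plant import manip,cams
t=-.2205
manip.move_ptp([.5285,-.278,.20],q(t));manip.wait(.2)
manip.move_straight([.5285,-.278,.0945],vel=.1);manip.wait(.15)
o=manip.observe();print(o["time_s"],o["eef_pos"],o["force"])
manip.gripper_to(0.0,effort=35);
o=manip.observe();print(o["time_s"],o["eef_pos"],o["force"],o["opening"])
manip.move_straight([.5285,-.278,.215],vel=.12);manip.wait(.1)
o=manip.observe();print(o["time_s"],o["eef_pos"],o["force"],o["opening"])
for n in("wrist","scene"):
  c=cams.capture(n);cv2.imwrite(f"pics/{n}2.png",c["img"]);pickle.dump(c,open(f"{n}2.pkl","wb"))
```

```text
6.575 [ 0.52886188 -0.27816729  0.09516449] [0.16269553 0.8007735  0.97580257]
7.2583 [ 0.52847975 -0.27798928  0.09448569] [-0.89880597 -0.47409608 -0.34342033] 0.015560091620879816
8.5167 [ 0.52807136 -0.27783364  0.21404362] [ 0.35857109 -0.12721257 -0.7846734 ] 0.015661018180340335
```

View pics/wrist2.png

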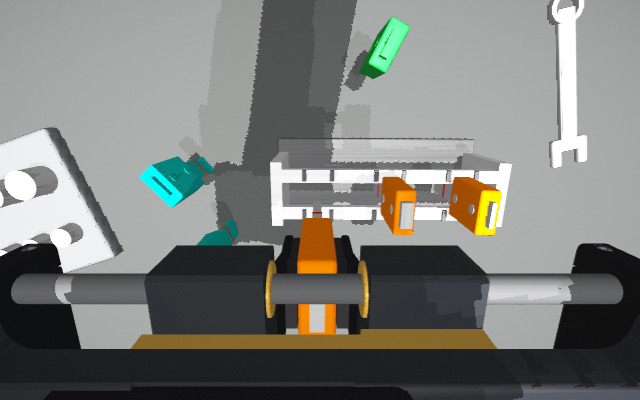

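View pics/scene2.png

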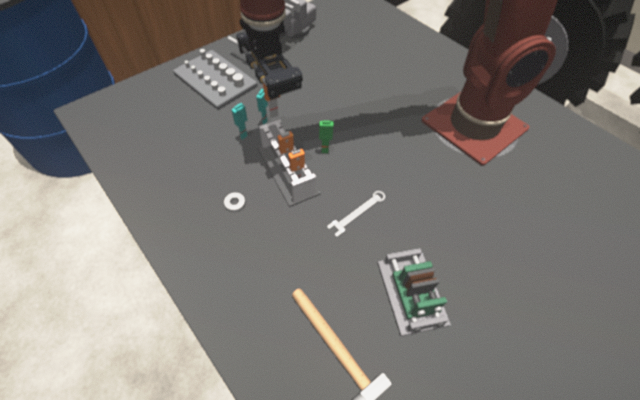

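Run:
```python
from h import *;import cv2
from plant import manip,cams
t=-.53
manip.move_straight([.5285,-.278,.26],vel=.12)
print(manip.inverse_kinematics([.612,.19,.26],q(t)))
manip.move_ptp([.612,.19,.25],q(t));manip.wait(.25)
o=manip.observe();print(o["time_s"],o["eef_pos"],o["force"],o["opening"],o["joint_positions"])
c=cams.capture("wrist");cv2.imwrite(f"pics/w3.png",c["img"]);pickle.dump(c,open(f"w3.pkl","wb"))
```

```text
[-0.14429726  0.31736504 -0.29278508  1.41876477  0.09124564  1.41875708
  0.60371364]
11.125 [0.61223939 0.18918472 0.25003356] [ 1.03591584  0.09716559 -0.97346061] 0.015687705920551985 [-0.1433146   0.32080212 -0.29180682  1.43444767  0.09240791  1.39972708
  0.60291418]
```

View pics/w3.png

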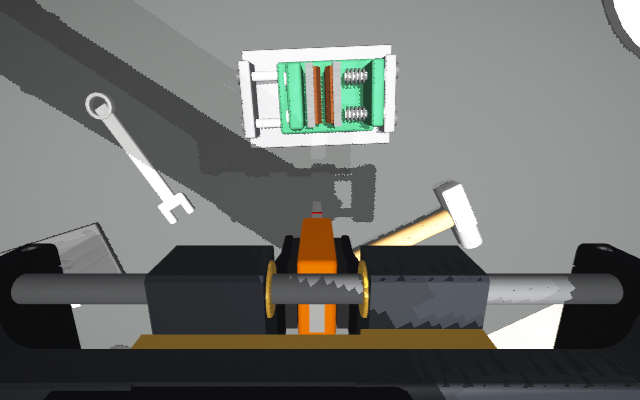

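Run:
```python
from h import *;import cv2
c=pickle.load(open("w3.pkl","rb"))
cv2.imwrite("pics/w3z.png",cv2.resize(c["img"][50:140,270:350],None,fx=6.6,fy=6.6,interpolation=cv2.INTER_CUBIC))
cv2.imwrite("pics/w3b.png",cv2.resize(c["img"][195:250,285:350],None,fx=8,fy=8,interpolation=cv2.INTER_CUBIC))
```

```text
(no output)
```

View pics/w3z.png

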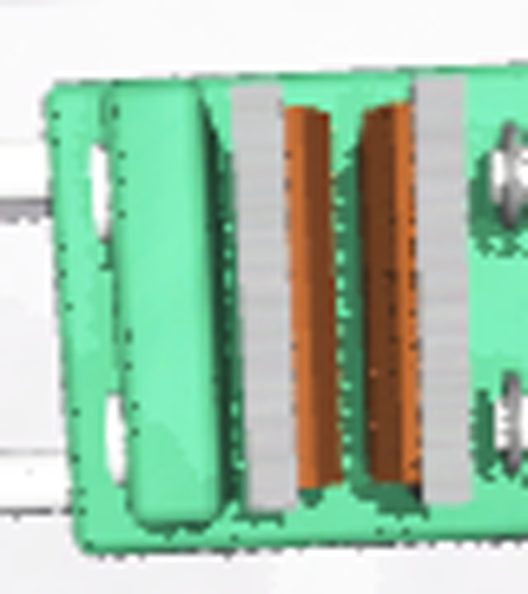

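View pics/w3b.png

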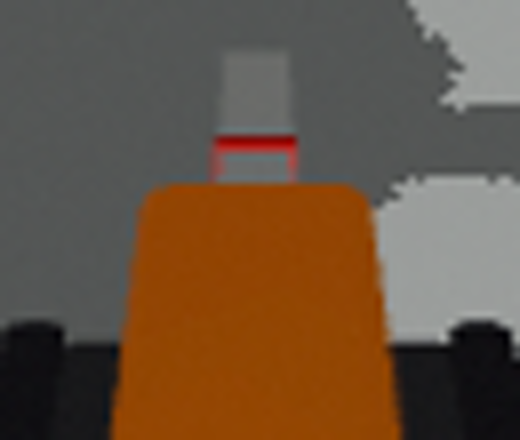

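Run:
```python
from h import *
c=pickle.load(open("w3.pkl","rb"));s=6.6
g=lambda a,b,z:atz(c,270+(a+.5)/s-.5,50+(b+.5)/s-.5,z)
for nm,(p,r) in {"mouthL":((301,107),(313,487)),"mouthR":((396,105),(402,482)),"backL":((287,107),(299,488)),"backR":((411,105),(418,482))}.items():
    A,B=g(*p,.1),g(*r,.1);d=A-B;print(nm,A.round(4),B.round(4),((A+B)/2).round(4),np.linalg.norm(d)*1e3,"t",np.arctan2(-d[1],-d[0]))
A=[g(*p,.1) for p in((301,107),(313,487),(396,105),(402,482))]
M=np.mean(A,0);print("M",M.round(4))
u=A[2]+A[3]-A[0]-A[1];print(np.linalg.norm(u)/2*1e3,"t",-np.arctan2(u[0],u[1]))
# depth check
for a,b in((294,300),(405,300),(265,300),(440,300)):print(dep(c,270+a/s,50+b/s).round(4))
# stand corners from picture w3
# blade tip: z=.1805-.. predicted
from plant import manip
o=manip.observe();e=o["eef_pos"]; tip=[e[0],e[1],e[2]-.0695]
print("pred tip px",proj(c,tip),"crop",(proj(c,tip)-[285,195])*8)
```

```text
mouthL [0.5147 0.2436 0.1   ] [0.5584 0.2198 0.1   ] [0.5365 0.2317 0.1   ] 49.791463596058826 t -0.49823790151600966
mouthR [0.5209 0.2548 0.1   ] [0.5642 0.231  0.1   ] [0.5425 0.2429 0.1   ] 49.346156598686555 t -0.5029517619539313
backL [0.5137 0.242  0.1   ] [0.5575 0.218  0.1   ] [0.5356 0.23   0.1   ] 49.92613638061186 t -0.5001142220912111
backR [0.5219 0.2565 0.1   ] [0.5653 0.2329 0.1   ] [0.5436 0.2447 0.1   ] 49.35286711621086 t -0.49818357740491365
M [0.5395 0.2373 0.1   ]
12.670477673997086 t -0.4941142241783778
[0.536  0.2304 0.1012]
[0.5437 0.2435 0.102 ]
[0.534  0.2269 0.1012]
[0.5462 0.2477 0.101 ]
pred tip px [318.32972304 213.13495816] crop [266.63778434 145.07966526]
```

Run:
```python
from h import *
c=pickle.load(open("w3.pkl","rb"));e=np.array([.61224,.18918,.25003]);t=-.53
X=np.array([-np.cos(t),-np.sin(t),0]);Y=np.array([-np.sin(t),np.cos(t),0])
cr=lambda P:((proj(c,P)-[285,195]+.5)*8-.5).round(1)
for z in(-.0695,-.0415-.0015,-.0415+.0015):
  print(z,[cr(e+[0,0,z]+.010*X+s*.003*Y) for s in(-1,1)])
print("handle bottom",[cr(e+[0,0,-.0095]+.018*X+s*.008*Y) for s in(-1,1)])
```

```text
-0.0695 [array([235.6,  47.4]), array([300.6,  47.4])]
-0.043000000000000003 [array([232.6, 134.1]), array([305.4, 134.1])]
-0.04 [array([232.2, 145.3]), array([306. , 145.2])]
handle bottom [array([155.1, 170. ]), array([386. , 169.9])]
```

Run:
```python
from h import *;import cv2
from plant import manip,cams
t=-.4995;x,y=.5401,.2384
manip.move_ptp([x,y,.235],q(t))
manip.move_straight([x,y,.176],vel=.1);manip.wait(.25)
o=manip.observe();print(o["time_s"],o["eef_pos"],o["force"],o["opening"],o["tool_rot"])
for n in("wrist","scene","top"):
  c=cams.capture(n);cv2.imwrite(f"pics/{n}4.png",c["img"]);pickle.dump(c,open(f"{n}4.pkl","wb"))
c=pickle.load(open("wrist4.pkl","rb"));cv2.imwrite("pics/w4z.png",cv2.resize(c["img"][120:250,250:390],None,fx=4.5,fy=4.5,interpolation=cv2.INTER_CUBIC))
c=pickle.load(open("scene4.pkl","rb"));cv2.imwrite("pics/s4z.png",cv2.resize(c["img"][220:340,360:480],None,fx=4.5,fy=4.5,interpolation=cv2.INTER_CUBIC))
```

```text
12.6083 [0.54039878 0.23856577 0.17662901] [-0.36382668  0.73291999 -1.2619882 ] 0.015742275169007405 [4.17791830e-04 2.47163007e-01 9.68973777e-01 3.06240849e-04]
```

View pics/w4z.png

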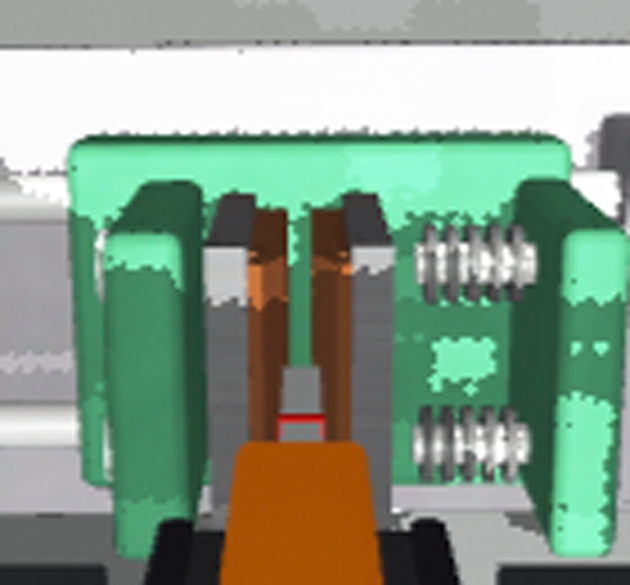

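View pics/s4z.png

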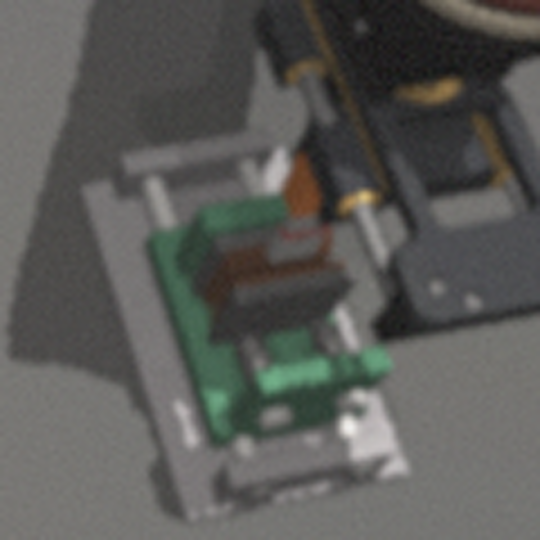

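The blade tip, at crop x≈282–322, sits centred over the mouth and lines up with it. I'll descend in force-checked steps.

Run:
```python
from h import *;import cv2
from plant import manip,cams
x,y=.5401,.2384
for z in (.168,.162,.157,.152,.147,.1425,.1413):
  manip.move_straight([x,y,z],vel=.03)
  o=manip.observe();print(round(o["time_s"],2),o["eef_pos"].round(5),o["force"].round(2),round(o["opening"],5))
  if np.linalg.norm(o["force"])>25: print("STOP");break
manip.wait(.4)
o=manip.observe();print(round(o["time_s"],2),o["eef_pos"].round(5),o["force"].round(2),round(o["opening"],5),o["tool_rot"])
for n in("wrist","scene","top"):
  c=cams.capture(n);cv2.imwrite(f"pics/{n}5.png",c["img"]);pickle.dump(c,open(f"{n}5.pkl","wb"))
c=pickle.load(open("wrist5.pkl","rb"));cv2.imwrite("pics/w5z.png",cv2.resize(c["img"][160:260,260:370],None,fx=5.5,fy=5.5,interpolation=cv2.INTER_CUBIC))
c=pickle.load(open("scene5.pkl","rb"));cv2.imwrite("pics/s5z.png",cv2.resize(c["img"][245:315,385:465],None,fx=7,fy=7,interpolation=cv2.INTER_CUBIC))
```

```text
13.18 [0.53992 0.23833 0.16763] [ 0.93  0.01 -2.46] 0.01581
13.53 [0.54007 0.23834 0.16179] [ 1.22  0.04 -1.15] 0.01566
13.84 [0.54099 0.23841 0.15783] [ 1.49 -0.66  4.93] 0.01614
14.16 [0.54018 0.23825 0.15202] [ 2.29 -0.97  2.64] 0.01588
14.47 [0.53996 0.23828 0.14684] [ 1.22 -0.29  2.24] 0.01577
14.78 [0.53999 0.23834 0.14237] [0.18 0.24 2.05] 0.0158
15.03 [0.54009 0.23857 0.14147] [0.67 1.   3.48] 0.01582
15.43 [0.54016 0.23852 0.14147] [-0.05  0.13  5.73] 0.01571 [6.73860890e-05 2.47148723e-01 9.68977549e-01 1.15603101e-04]
```

View pics/w5z.png

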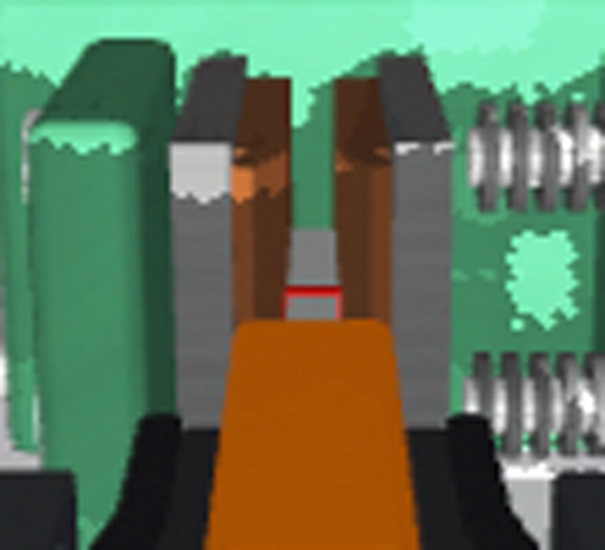

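View pics/s5z.png

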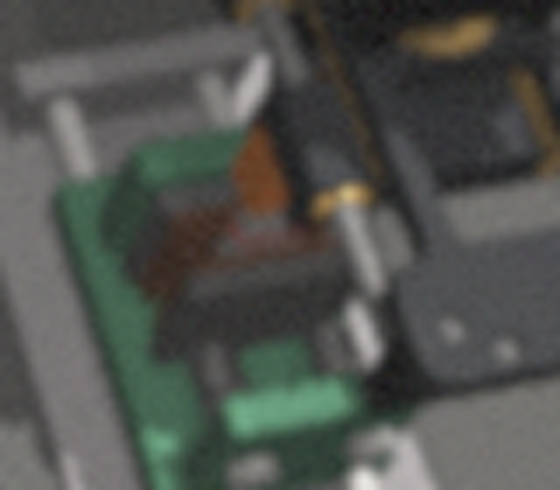

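Run:
```python
from h import *;import cv2
c=pickle.load(open("wrist5.pkl","rb"));e=np.array([.54016,.23852,.14147]);t=-.4995
X=np.array([-np.cos(t),-np.sin(t),0]);Y=np.array([-np.sin(t),np.cos(t),0])
cr=lambda P,s=5.5:((proj(c,P)-[260,160]+.5)*s-.5).round(1)
for z in(.072,.0985,.1015): print("blade edge z",z,cr(np.r_[e[:2],z]+.010*X))
M=np.array([.5401,.2384,.1])
for yy in(-.007,.007): print("pad near top corners",[cr(M+.025*X+yy*Y)], "bottom",cr(M+.025*X+yy*Y-[0,0,.055]))
t5=pickle.load(open("top5.pkl","rb"))["img"]
cv2.imwrite("pics/t5.png",cv2.resize(t5[150:270,130:450],None,fx=2.5,fy=2.5,interpolation=cv2.INTER_CUBIC))
from plant import manip
o=manip.observe();print(o["time_s"],o["eef_pos"],o["force"])
```

```text
blade edge z 0.072 [321.8 225.6]
blade edge z 0.0985 [322.5 285.2]
blade edge z 0.1015 [322.6 292.9]
pad near top corners [array([261.7, 166.7])] bottom [272.6  76.9]
pad near top corners [array([381.5, 166.7])] bottom [368.3  76.9]
15.575 [0.54013905 0.23851771 0.14147724] [-0.5526757   0.52541826  4.83267242]
```

View pics/t5.png

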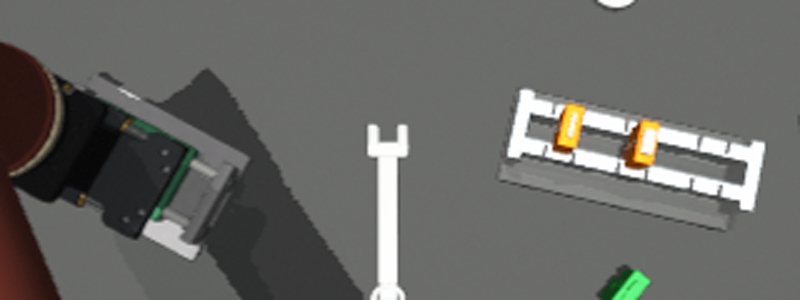

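Run:
```python
from plant import manip
manip.hand_in();o=manip.observe();print(o["time_s"],o["eef_pos"],o["force"],o["opening"])
```

```text
the job is handed in; nothing more can be done
the job is handed in; nothing more can be done
```

I drew the 6 mm gauge, the one at the rack's far −y place, and slid it straight down between the brake pads. I handed in with the gripper still holding it upright at depth, at about 15.6 s.

**Depth:** the robot's own readings put the tip at about 72.0 mm and the band centre at about 100.0 mm, level with the pads' top edges. The wrist pictures before and after insertion agree to about 0.3 px, so the gauge did not slip in the grip.

**Fit:** the upward drag on the blade was about 5 N, and the wrist picture shows the blade touching both pads. The tool was still vertical at the last check.

**Rest of the scene:** the last top view shows the other two gauges still hanging and the spanner where it was. The arm never went near the hammer or the bearing.

**Less certain:**
- The wrist camera disagreed with the arm's own position by about 1.1 mm sideways, and I corrected for that before inserting.
- In the last wrist picture the blade features sat about 0.5 px from where they should be, within the calibration.
- The scene picture was too blurred to confirm the band height independently.
- In that last wrist picture I could not see the pads' near top corners clearly enough to use them as a check.

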